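Arm the stamping press and hold its lever at the third click

TASK

Stamp the brass tag in the bench press: on the control box push the round key fully down, then the square key, then the long bar key, one at a time, and leave the triangular key alone. Then press the spring-return lever's paddle down past its first two clicks to the third click, not on to the end stop, and finish while still holding it there with the gripper, since it springs back if let go. Leave the other things on the bench where they are.

Things in the scene. Friction and masses are not known exactly. Their poses are not given: they have to be found in the camera images.
- top_round (a point): centre of the top face of the round key (round, 28 mm across), ivory plastic, about 52 mm above the bench. One of four keys in a 2 by 2 square, 54 mm apart, on a grey control box (150 by 150 by 36 mm) left of the press; which key sits where varies.
- key_round (a joint): how far the round key is pushed straight down, m: 0 up, 0.006 fully down; it counts as pressed beyond 0.004. Springs back; about 1 N starts it and 4 N bottoms it.
- top_square (a point): centre of the top face of the square key (square, 26 mm), ivory plastic, about 52 mm above the bench. One of four keys in a 2 by 2 square, 54 mm apart, on a grey control box (150 by 150 by 36 mm) left of the press; which key sits where varies.
- key_square (a joint): how far the square key is pushed straight down, m: 0 up, 0.006 fully down; it counts as pressed beyond 0.004. Springs back; about 1 N starts it and 4 N bottoms it.
- top_bar (a point): centre of the top face of the bar key (long narrow bar, 40 by 14 mm (long way along the box's x)), ivory plastic, about 52 mm above the bench. One of four keys in a 2 by 2 square, 54 mm apart, on a grey control box (150 by 150 by 36 mm) left of the press; which key sits where varies.
- key_bar (a joint): how far the bar key is pushed straight down, m: 0 up, 0.006 fully down; it counts as pressed beyond 0.004. Springs back; about 1 N starts it and 4 N bottoms it.
- top_triangle (a point): centre of the top face of the triangle key (triangle, corners 20 mm from its centre; not to be pressed), ivory plastic, about 52 mm above the bench. One of four keys in a 2 by 2 square, 54 mm apart, on a grey control box (150 by 150 by 36 mm) left of the press; which key sits where varies.
- key_triangle (a joint): how far the triangle key is pushed down, m: 0 up, 0.006 fully down; it must stay below 0.003. Springs back like the others.
- lever_pivot (a point): centre of the lever's hinge on the dark green hand press, 175 mm above the bench, at the end of the press head towards the lever. Its axes are the press's: y points level from the hinge out along the lever (roughly to the robot's left), x is the hinge axis, z up; the press may be turned up to 0.3 rad. The press head (70 mm wide, z 135 to 210 mm, two spring rods on it to 288 mm) reaches 10 mm past the hinge along y.
- paddle_top (a point): centre of the top face of the wooden palm paddle (60 mm along x, 50 mm along the lever, 12 mm thick) at the end of the press lever, 160 mm from the hinge along the lever and 12 mm above the lever's centre line; its y runs outwards along the lever, its z is square to the paddle. Height over the bench: 262 mm at rest, 227 mm at the first click, 187 mm at the second, 147 mm at the third; level distance out from the hinge: 135, 152, 160, 158 mm.
- press_lever (a joint): angle the lever is pressed down from rest, rad: 0 at rest (lever 0.5 rad above level), clicks at 0.25, 0.5 and 0.75 (0.25 rad below level), end stop at 1.0. A spring always returns it: about 3 to 10 N down (about 7 N at the third click) on the paddle moves it, rippling by about 2 N at each click; the clicks do not hold it. Three dark steel studs on the quadrant plate beside the lever mark the clicks, top to bottom.
- jar: bystander: screw-top amber glass jar, 48 mm across, 60 mm tall; origin at its underside
- weight: bystander: brass weight with a knob, 44 mm across, 48 mm tall; origin at its underside
- spool: bystander: wooden thread spool, 40 mm across, 45 mm tall; origin at its underside
- tin: bystander: flat aluminium tin, 56 mm across, 35 mm tall; origin at its underside
- awl: bystander: awl with wooden handle, lying flat, 130 mm long
- mallet: bystander: wooden mallet, lying flat, 240 mm long
- brush: bystander: brush, lying flat, 170 mm long

How it is judged:
By the outcome, as a careful person would: the job done as asked, in the order asked, and still so for the second after the job is handed in, while the arm keeps its last pose, push and grip.
It also fails if it takes over 64 s, if anything falls off the work surface, if the arm or the gripper's body presses on something with over 40 N, if the wrist force passes 120 N, or if a joint passes its speed limit or range.

ROBOT

A 6-joint arm with a two-finger parallel gripper is mounted at the origin on the work surface. World frame = base frame: x ahead of the robot, y to its left, z up, the work surface at z = 0. Lengths are in mm, angles in rad, forces in N, time in s.
With the tool pointing down it reaches from about 350 to 975 mm from the base axis. Payload 7.1 kg.
Tool frame: the origin (TCP) lies midway between the tips of the shut fingers; the grasp point (between the pads) lies 19 mm behind it (ctrl.pinch_z is the distance from the TCP to the grasp point, in mm); z points along the fingers, y is the direction in which the jaws open and shut (so a half turn about z gives the same grasp; the last joint's range is limited). The gripper opens to 88 mm and grips with 3 to 60 N. Pads are 20 mm wide; open, the fingers measure 115 mm over their backs; the gripper's body (75 mm by 178 mm) begins 61 mm behind the grasp point.
Start: joints at [1.199, 0.423, 1.63, -0, 1.089, -0.019], TCP at [215.922, 586.5, 222.675] pointing down, gripper open.
Joint ranges: [-3, 3], [-0.9, 2.11], [0.09, 2.58], [-1.31, 4.45], [0.11, 2.69], [-2.54, 2.54]. Speed limits (rad/s): [2.39, 2.39, 3.01, 3.14, 3.14, 3.14].

INTERFACE

Orientations are given as a rotation vector (axis times angle).
In Python, from workcell import ctrl gives the robot as it stands.
- The arm moves only by the tool jog_arm, never from a script. Its arguments are lists of equal length, an entry for each row: "xyz": the shift along the world's x, y, z in mm, a list of three; "yaw": the turn about the world's z in degrees. A call has 1 to 20 rows; each row shifts and turns the pose as measured when the row begins; what a row does not reach is not made up. A row lasts 1/12 s, in which the tool goes at most 41.7 mm and 7.16 degrees, less where a joint would pass 70% of its speed; a pose out of reach is approached as far as the arm can. A call with a gripper value outside its range is refused whole. "gripper" is the closure, from 0 (fully open) to 1 (shut), set as the call begins (left out, the last holds). The fingers move at their own pace and stop on an object; the grip force is fixed at half the most. Time passes only in rows, so rows that do not move let the fingers close. It gives the time, the measured TCP pose, the force and the opening at its end, in the units of the state.
- ctrl.get_obs(): the state, without advancing time (a new reading comes with each control period).
- ctrl.get_image(name): name is "scene" or "side" or "wrist"; returns a dict with "img" (400x640x3 uint8, blue, green, red), "K" (3x3 intrinsics, pixels), "k1" (the pictures are not rectified: a ray, as slopes to the right and down, at radius r is drawn at 1 + k1 r^2 times it, then the intrinsics apply), "R" (3x3) and "t" (3): a world point X has camera coordinates R X + t. Camera axes: x right, y down, z forward; pixel columns grow to the right and rows downward; lengths in mm; the calibration is good to about 2 mm. A picture is of the moment at which its call begins. There is no depth.
- ctrl.close_job(): hands the job in, once; it reports no verdict.
Trained networks look in a picture, given as the dict that the camera call returned (one of the last four; its "shot" number tells which), for a name from the list of things; names that differ only in an ending like _2 or _b are one class to them, and where a whole thing is asked for, a point or a joint stands for the part that bears it (a point fixed in the world has none). Each returns a list of dicts, best first, with "confidence" (0 to 1); they miss things now and then, are a little off and sometimes report something else, mostly with a low value. They report only what shows in the picture. A call takes as long as a camera call.
- ctrl.find_in(picture, thing): "centre" ([column, row] as shares, 0 to 1, of the picture: columns of its width, rows of its height, amid what is visible of it).
- ctrl.regions_of(picture, thing): "region" (400x640 bool, what is visible of it) and "centre" ([column, row] as shares, 0 to 1, of the picture: columns of its width, rows of its height, amid what is visible of it).
- ctrl.pinpoint(picture, thing): "centre" ([column, row] as shares, 0 to 1, of the picture: columns of its width, rows of its height: a listed point, or the origin of a listed thing).
The state is a dict: "t": time; "qpos": joint angles; "qvel": joint speeds; "joint_torque": joint torques, N m; "ee_pos": TCP position; "orientation": TCP orientation; "ft_force": force on the tool from outside, world axes, zero at the start; "moment": the same for the moment, N m; "width": finger opening in mm.
Only numpy, scipy, OpenCV 4.12 (cv2) and the standard library are available. Lean on these libraries where they do the work, as an engineer would, in place of code of your own. Each camera call takes 0.05 s, during which the arm holds its last target.

## Working session

There is one attempt and no reset: what is moved stays moved. The work goes in short steps, Python scripts to look and compute and a tool call to move; the robot and the scene stay as the last step left them, time stands still between calls to the robot, and variables do not carry over. Pictures are saved under pics/ and viewed, and the job is handed in when it is done.

Besides the shell and the picture viewer there is one more tool, called after "Emit:" as name(argument=value, ...) on one line, values as JSON. jog_arm: Moves the arm, as the interface text tells. Its arguments: {"type":"object","properties":{"xyz":{"type":"array","items":{"type":"array","items":{"type":"number"}}},"yaw":{"type":"array","items":{"type":"number"}},"gripper":{"type":"number"}},"required":["xyz","yaw"]}

```bash
mkdir -p pics; cat > h.py <<'E'
import numpy as np, cv2
from workcell import ctrl
def ray(p,c):
    K=np.array(p["K"]);R=np.array(p["R"]);t=np.array(p["t"]).ravel()
    u=c[0]*640;v=c[1]*400
    d=np.array([(u-K[0,2])/K[0,0],(v-K[1,2])/K[1,1]]);s=d.copy()
    for _ in range(20): s=d/(1+p["k1"]*(s@s))
    return -R.T@t, R.T@np.array([s[0],s[1],1])
def atz(p,c,z):
    o,d=ray(p,c); return o+d*(z-o[2])/d[2]
def tri(rs):
    A=np.zeros((3,3));b=np.zeros(3)
    for o,d in rs:
        d=d/np.linalg.norm(d);P=np.eye(3)-np.outer(d,d);A+=P;b+=P@o
    x=np.linalg.solve(A,b)
    return x,[np.linalg.norm((np.eye(3)-np.outer(d,d)/(d@d))@(x-o)) for o,d in rs]
E
python3 - <<'E'
from h import *
np.set_printoptions(precision=1,suppress=True)
P={n:ctrl.get_image(n) for n in("scene","side","wrist")}
for n,p in P.items(): cv2.imwrite(f"pics/{n}0.png",p["img"])
for th in ["top_round","top_square","top_bar","top_triangle","lever_pivot","paddle_top"]:
    z={"lever_pivot":175,"paddle_top":262}.get(th,52)
    for n,p in P.items():
        for q in ctrl.pinpoint(p,th)[:2]:
            print(th,n,round(q["confidence"],2),np.array(q["centre"])*[640,400],atz(p,q["centre"],z))
print(ctrl.get_obs())
E
```

```text
top_round scene 0.58 [335.3 198.9] [518.7 229.2  52. ]
top_round side 0.52 [282.  231.4] [523.2 227.7  52. ]
top_round side 0.43 [299.6 228.4] [570.3 209.4  52. ]
top_square scene 0.56 [331.8 225.6] [584.5 164.2  52. ]
top_square side 0.55 [312.1 231.3] [588.7 175.7  52. ]
top_square side 0.54 [373.2 329.6] [ 462.4 -192.4   52. ]
top_bar scene 0.45 [318.8 208.5] [517.6 172.3  52. ]
top_bar side 0.43 [293.6 239.9] [524.2 173.9  52. ]
top_triangle scene 0.55 [350.3 215.2] [587.9 224.9  52. ]
top_triangle side 0.37 [299.2 226.3] [576.  218.8  52. ]
lever_pivot scene 0.63 [169.8 298.8] [ 598.5 -257.8  175. ]
lever_pivot side 0.91 [444.5 275.9] [ 582.5 -260.3  175. ]
lever_pivot side 0.25 [371.4 329.7] [ 369.8 -271.2  175. ]
paddle_top scene 0.81 [222.5 236.8] [ 595.1 -117.6  262. ]
paddle_top scene 0.58 [347.5 217. ] [705.7 103.4 262. ]
paddle_top side 0.83 [399.5 205.9] [ 600.3 -114.   262. ]
{'t': 1.05, 'qpos': array([ 1.2,  0.4,  1.6, -0. ,  1.1, -0. ]), 'qvel': array([-0.,  0.,  0.,  0., -0., -0.]), 'joint_torque': array([  0. , -54.5, -27.4,   0.1,   0. ,  -0. ]), 'ee_pos': array([215.9, 586.5, 222.7]), 'orientation': array([0.6, 3.1, 0. ]), 'ft_force': array([-0.1,  0.4,  0.4]), 'moment': array([-0.1,  0. , -0. ]), 'width': 87.75800662223766}
```

```bash
cd pics; python3 - <<'E'
import cv2
for n in("scene","side"):
    i=cv2.imread(n+"0.png"); i=i[150:350,120:480] if n=="scene" else i[150:350,220:540]
    cv2.imwrite(n+"0c.png",cv2.resize(i,None,fx=2.2,fy=2.2,interpolation=cv2.INTER_CUBIC))
E
```

```text
(no output)
```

View pics/scene0.png

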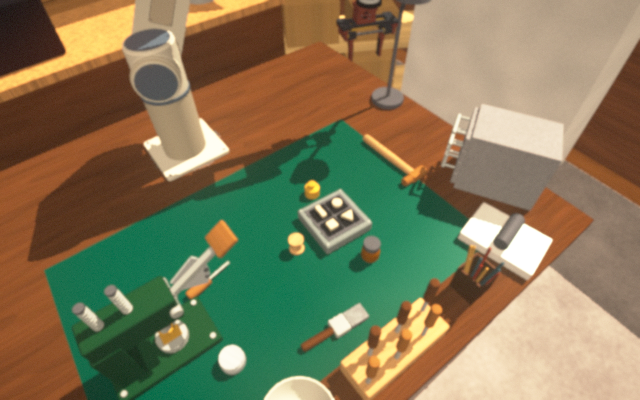

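View pics/scene0c.png

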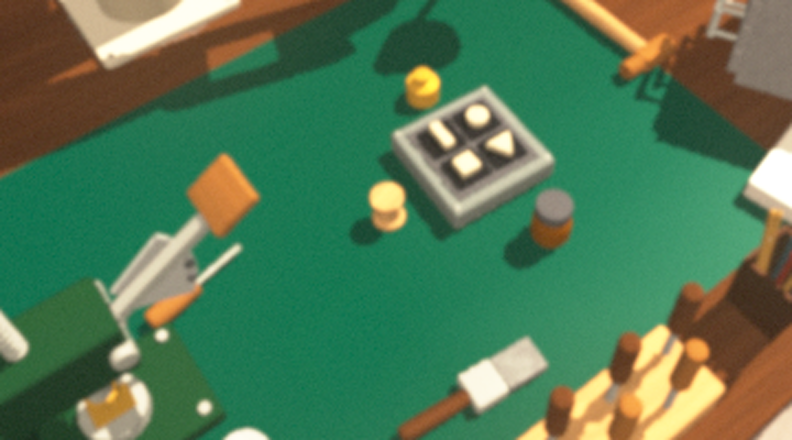

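View pics/side0c.png

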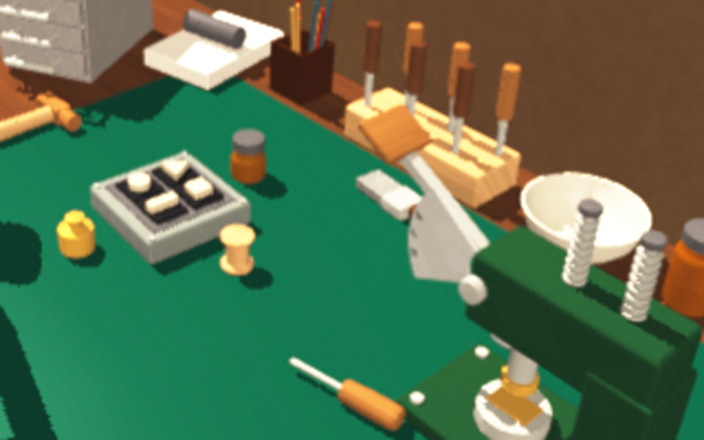

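Keys seen: round at scene px (336,202), bar (320,211), square (331,224) and triangle (348,215). The networks agree with the picture. I'll go above the box for a closer wrist view.

Emit:
jog_arm(xyz=[[25,-29,3],[25,-29,3],[25,-29,3],[25,-29,3],[25,-29,3],[25,-29,3],[25,-29,3],[25,-29,3],[25,-29,3],[25,-29,3],[25,-29,3],[25,-29,3],[10,-10,0],[0,0,0],[0,0,0]], yaw=[2,2,2,2,2,2,2,2,2,2,2,0,0,0,0], gripper=1)

```text
t: 2.3
ee_pos: [536.7, 211.0, 262.1]
orientation: [-0.087, 3.136, 0.006]
ft_force: [-0.2, -0.2, 0.6]
width: 0.6
```

```bash
cat > k.py <<'E'
from h import *
import sys
np.set_printoptions(precision=1,suppress=True)
P={n:ctrl.get_image(n) for n in("wrist","scene","side")}
tag=sys.argv[1]
for n,p in P.items(): cv2.imwrite(f"pics/{n}{tag}.png",p["img"])
for th in sys.argv[2:]:
    z={"lever_pivot":175,"paddle_top":262}.get(th,52)
    rs=[]
    for n,p in P.items():
        for q in ctrl.pinpoint(p,th)[:1]:
            print(th,n,round(q["confidence"],2),np.array(q["centre"])*[640,400],atz(p,q["centre"],z)); rs.append(ray(p,q["centre"]))
    if len(rs)>1: print(*tri(rs))
o=ctrl.get_obs(); print(o["t"],o["ee_pos"],o["orientation"],o["ft_force"],o["width"],o["qpos"])
E
python3 k.py 1 top_round top_square top_bar top_triangle
```

```text
top_round wrist 0.89 [330.9 162.6] [523.  224.8  52. ]
top_round scene 0.55 [336.5 201.3] [527.4 226.5  52. ]
[524.5 226.6  48.7] [np.float64(1.8978656732869759), np.float64(1.8978656732870165)]
top_square wrist 0.57 [277.9 205.7] [576.9 166.5  52. ]
top_square scene 0.73 [220.  237.8] [438.2 -88.4  52. ]
top_square side 0.6 [309.8 232.9] [578.9 173.4  52. ]
[514.5  47.2 132.2] [np.float64(133.1577604825039), np.float64(149.30932091785857), np.float64(27.286785358371045)]
top_bar wrist 0.66 [281.9 158.1] [520.9 169.6  52. ]
top_bar scene 0.39 [321.  207.2] [517.8 179.9  52. ]
top_bar side 0.59 [295.8 238.7] [532.1 174.9  52. ]
[523.6 171.   59.5] [np.float64(3.834034876585204), np.float64(4.6357995534321335), np.float64(5.083493191521831)]
top_triangle wrist 0.58 [325.9 207.3] [575.7 222.5  52. ]
top_triangle scene 0.51 [348.3 213.5] [580.2 224.5  52. ]
top_triangle side 0.44 [299.9 226.6] [576.5 216.3  52. ]
[578.7 223.4  48.4] [np.float64(1.962830731711752), np.float64(2.730999171560867), np.float64(2.491946316287188)]
3.05 [536.3 211.8 262.2] [-0.1  3.1  0. ] [ 0.3 -0.2  0.5] 0.44325384273471546 [ 0.4  0.3  1.7  0.   1.1 -1.3]
```

View pics/wrist1.png

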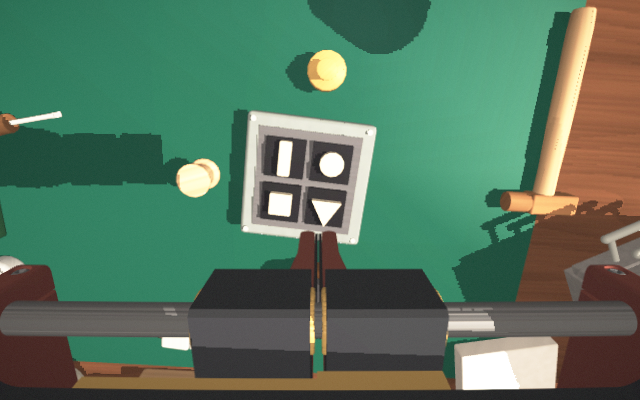

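Wrist view: bar (284,158), round (331,164), square (280,205), triangle (326,210). These fit the 54 mm square. Going to round at about (524,225).

Emit:
jog_arm(xyz=[[-6,7,-40],[-6,6,-40],[0,0,-40],[0,0,-40],[0,0,-30],[0,0,-10],[0,0,0],[0,0,0]], yaw=[0,0,0,0,0,0,0,0])

```text
t: 3.72
ee_pos: [526.9, 226.0, 59.7]
orientation: [-0.088, 3.124, 0.012]
ft_force: [0.9, -0.7, -0.0]
width: 0.5
```

Emit:
jog_arm(xyz=[[-3,-1,-4],[0,0,-4],[0,0,-3],[0,0,-2],[0,0,0]], yaw=[0,0,0,0,0])

```text
t: 4.13
ee_pos: [528.1, 226.5, 52.6]
orientation: [-0.087, 3.114, 0.018]
ft_force: [-1.1, 0.0, 0.5]
width: 0.0
```

Emit:
jog_arm(xyz=[[-4,-1,-2],[0,0,-2],[0,0,-2],[0,0,-2],[0,0,0]], yaw=[0,0,0,0,0])

```text
t: 4.55
ee_pos: [525.5, 226.0, 46.5]
orientation: [-0.087, 3.109, 0.02]
ft_force: [-0.9, -0.7, 4.0]
width: 0.2
```

Emit:
jog_arm(xyz=[[0,0,-2],[0,0,-2],[0,0,0]], yaw=[0,0,0])

```text
t: 4.8
ee_pos: [525.5, 226.0, 46.8]
orientation: [-0.087, 3.11, 0.02]
ft_force: [-1.9, -1.8, 3.3]
width: 0.5
```

Emit:
jog_arm(xyz=[[0,0,-5],[0,0,-5]], yaw=[0,0])

```text
t: 4.97
ee_pos: [526.1, 226.3, 44.7]
orientation: [-0.087, 3.11, 0.02]
ft_force: [-24.4, -9.6, 84.9]
width: 0.5
```

```bash
python3 - <<'E'
from h import *
p=ctrl.get_image("side"); i=p["img"][190:270,250:350]; cv2.imwrite("pics/sideR.png",cv2.resize(i,None,fx=6,fy=6,interpolation=cv2.INTER_CUBIC))
o=ctrl.get_obs();print(o["ee_pos"],o["ft_force"])
E
```

```text
[526.06139187 226.24031886  44.99737877] [-20.03816055  -8.14434144  66.44015339]
```

View pics/sideR.png

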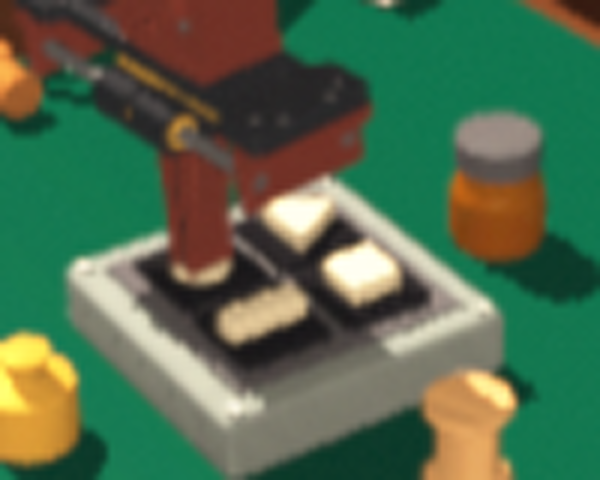

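Round is fully down (bottomed at about z 46, with a stiff reaction). I'll retract and go to the square key more gently.

Emit:
jog_arm(xyz=[[0,0,12],[0,0,20],[17,-19,10],[17,-19,0],[16,-19,0],[0,0,-10],[0,0,0],[0,0,0]], yaw=[0,0,0,0,0,0,0,0])

```text
t: 5.68
ee_pos: [578.7, 168.4, 82.7]
orientation: [-0.09, 3.103, 0.023]
ft_force: [-0.6, -0.3, 0.2]
width: 0.4
```

Emit:
jog_arm(xyz=[[-1,0,-15],[-1,0,-10],[-1,0,-4],[-1,0,-3],[0,0,0]], yaw=[0,0,0,0,0])

```text
t: 6.1
ee_pos: [572.1, 170.9, 48.2]
orientation: [-0.095, 3.105, 0.022]
ft_force: [1.1, -1.4, 3.3]
width: 0.7
```

Emit:
jog_arm(xyz=[[2,0,-2],[1,0,-3],[0,0,0]], yaw=[0,0,0])

```text
t: 6.35
ee_pos: [573.1, 171.3, 46.9]
orientation: [-0.097, 3.11, 0.021]
ft_force: [-0.5, -1.8, 2.6]
width: 0.5
```

Emit:
jog_arm(xyz=[[0,0,-3],[0,0,-3]], yaw=[0,0])

```text
t: 6.52
ee_pos: [573.4, 171.4, 45.6]
orientation: [-0.098, 3.109, 0.02]
ft_force: [-13.0, -5.6, 39.9]
width: 0.7
```

Square bottomed (40 N at z 45.6). On to the bar at (521,171).

Emit:
jog_arm(xyz=[[0,0,12],[0,0,20],[-18,0,10],[-18,0,0],[-16,0,0],[0,0,-10],[0,0,0],[0,0,0]], yaw=[0,0,0,0,0,0,0,0])

```text
t: 7.18
ee_pos: [522.6, 173.2, 83.3]
orientation: [-0.098, 3.103, 0.025]
ft_force: [0.4, 0.1, -0.5]
width: 0.6
```

Emit:
jog_arm(xyz=[[0,-1,-15],[0,-1,-10],[0,-1,-4],[0,0,-3],[0,0,0]], yaw=[0,0,0,0,0])

```text
t: 7.6
ee_pos: [526.2, 170.6, 49.1]
orientation: [-0.096, 3.102, 0.026]
ft_force: [-1.2, 1.0, 2.5]
width: 0.5
```

Emit:
jog_arm(xyz=[[0,0,-2],[0,0,-3],[0,0,0]], yaw=[0,0,0])

```text
t: 7.85
ee_pos: [526.4, 170.7, 46.5]
orientation: [-0.096, 3.103, 0.026]
ft_force: [-3.6, -0.1, 4.9]
width: 0.6
```

Emit:
jog_arm(xyz=[[0,0,-3],[0,0,-3]], yaw=[0,0])

```text
t: 8.02
ee_pos: [526.7, 170.7, 45.4]
orientation: [-0.096, 3.102, 0.026]
ft_force: [-14.3, -3.9, 47.2]
width: 0.6
```

```bash
python3 - <<'E'
from h import *
p=ctrl.get_image("side"); i=p["img"][190:270,250:350]; cv2.imwrite("pics/sideB.png",cv2.resize(i,None,fx=6,fy=6,interpolation=cv2.INTER_CUBIC))
E
```

```text
(no output)
```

View pics/sideB.png

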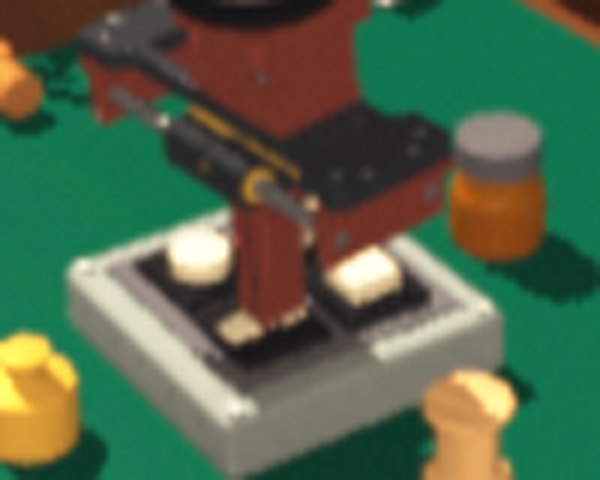

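The bar is fully down, with the finger amid it; round and square have sprung back up. Rising and moving towards the paddle.

Emit:
jog_arm(xyz=[[0,0,15],[0,0,40],[0,0,40],[0,0,40],[0,0,40],[0,0,40],[0,0,40],[0,-25,30],[0,-38,15],[0,-38,0],[0,-38,0],[0,-30,0],[0,0,0],[0,0,0]], yaw=[0,0,0,0,0,0,0,0,0,0,0,0,0,0])

```text
t: 9.23
ee_pos: [525.1, -6.0, 369.7]
orientation: [-0.103, 3.082, 0.021]
ft_force: [-0.6, 0.1, -0.4]
width: 0.3
```

```bash
python3 k.py 2 lever_pivot paddle_top
```

```text
lever_pivot wrist 0.7 [ 87.  209.4] [ 590.4 -261.8  175. ]
lever_pivot scene 0.79 [168.4 298.7] [ 596.6 -260.   175. ]
lever_pivot side 0.88 [444.5 275.7] [ 583.  -259.9  175. ]
[ 590.8 -260.   171.1] [np.float64(3.714973899666245), np.float64(2.779883764382916), np.float64(4.224831088914774)]
paddle_top wrist 0.61 [174.5 252.2] [ 590.  -128.8  262. ]
paddle_top scene 0.82 [221.  234.6] [ 588.7 -117.5  262. ]
paddle_top side 0.9 [398.8 208.3] [ 591.7 -119.9  262. ]
[ 588.9 -122.4  265.1] [np.float64(4.786449540047927), np.float64(4.886896647849717), np.float64(0.8308974367192854)]
9.6833 [525.1  -4.  369. ] [-0.1  3.1  0. ] [0.  1.3 0.5] 0.43199340695055377 [-0.   0.1  1.7  0.   1.3 -1.7]
```

View pics/wrist2.png

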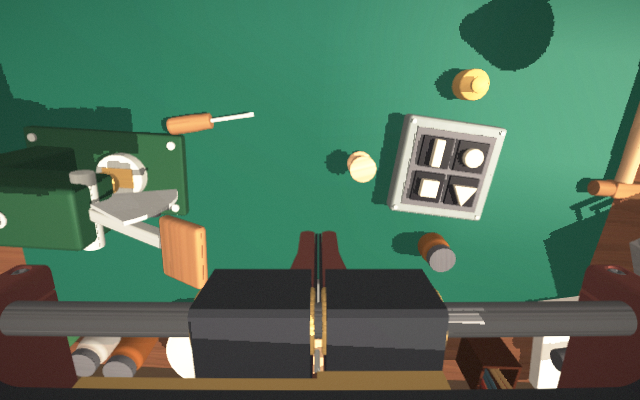

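View pics/side2.png

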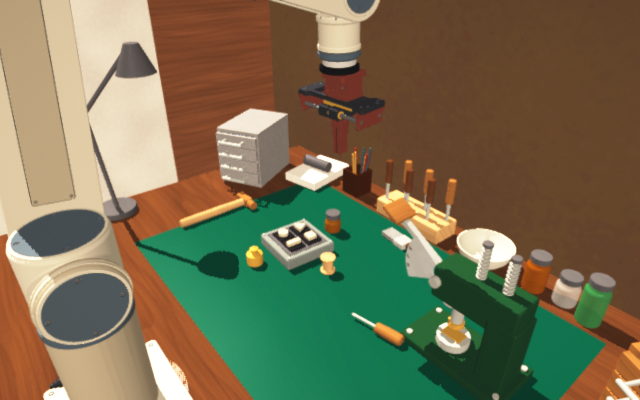

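Wrist view: paddle at (183,252), hinge about (95,210), and quadrant plate on the robot side of the lever. I'll turn the gripper 90° so its body stays narrow along the lever, clear of plate and head, and go above the paddle.

Emit:
jog_arm(xyz=[[5,-9,0],[5,-9,0],[5,-9,0],[5,-9,0],[5,-9,0],[5,-9,0],[5,-9,0],[5,-9,0],[5,-9,0],[5,-9,0],[5,-9,0],[5,-9,0],[4,-6,0],[0,0,0],[0,0,0]], yaw=[-7,-7,-7,-7,-7,-7,-7,-7,-7,-7,-7,-7,-7,0,0])

```text
t: 10.93
ee_pos: [592.6, -115.9, 366.5]
orientation: [2.17, 2.207, -0.048]
ft_force: [0.1, -0.1, 1.2]
width: 0.9
```

```bash
python3 k.py 3 lever_pivot paddle_top
```

```text
lever_pivot wrist 0.3 [449.2  65.2] [721.7 -11.1 175. ]
lever_pivot scene 0.68 [168.  296.9] [ 592.4 -259.   175. ]
lever_pivot side 0.86 [445.5 274.3] [ 588.1 -258.6  175. ]
[ 654.8 -165.9  186.9] [np.float64(163.0153703418724), np.float64(101.78276468025784), np.float64(85.71734814805937)]
paddle_top wrist 0.73 [316.  197.4] [ 591.9 -121.6  262. ]
paddle_top scene 0.91 [219.8 237.1] [ 592.4 -122.1  262. ]
paddle_top side 0.63 [397.9 209.6] [ 586.3 -122.3  262. ]
[ 590.7 -121.2  259.9] [np.float64(1.625203397450947), np.float64(0.532229377630511), np.float64(2.000842900770318)]
11.3833 [ 592.4 -116.   367. ] [ 2.2  2.2 -0. ] [-1.1  0.3  0.4] 0.5158748299583599 [-0.2  0.3  1.5 -0.1  1.3 -0.2]
```

View pics/wrist3.png

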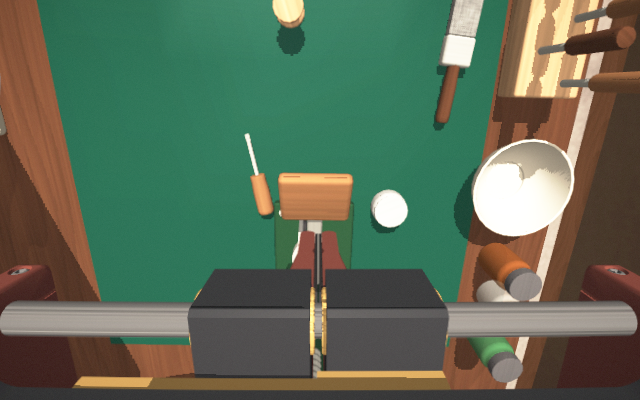

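View pics/side3.png

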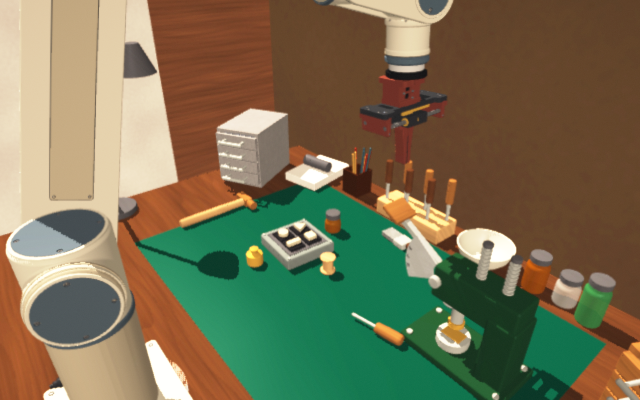

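Wrist view: the paddle is at (316,197), right under the fingers. I'll descend to just above it.

Emit:
jog_arm(xyz=[[0,-2,-30],[0,-2,-30],[0,-1,-15],[0,0,-8],[0,0,0],[0,0,0]], yaw=[0,0,0,0,0,0])

```text
t: 11.88
ee_pos: [593.3, -121.0, 284.0]
orientation: [2.166, 2.203, -0.042]
ft_force: [0.6, -0.4, 0.2]
width: 0.1
```

Emit:
jog_arm(xyz=[[-1,0,-10],[-1,0,-8],[0,4,-9],[0,4,-9],[0,4,-9],[0,3,-9],[0,0,0]], yaw=[0,0,0,0,0,0,0])

```text
t: 12.47
ee_pos: [594.2, -105.9, 233.6]
orientation: [2.159, 2.196, -0.032]
ft_force: [0.1, -1.4, 3.9]
width: 0.7
```

Emit:
jog_arm(xyz=[[-1,1,-8],[-1,1,-8],[0,1,-8],[0,1,-8],[0,1,-8],[0,0,0]], yaw=[0,0,0,0,0,0])

```text
t: 12.97
ee_pos: [595.2, -99.2, 196.6]
orientation: [2.156, 2.193, -0.022]
ft_force: [-1.0, -0.3, 3.3]
width: 0.1
```

```bash
python3 k.py 4 paddle_top|tail -2;cd pics; python3 -c "
import cv2
i=cv2.imread('side4.png')[150:310,330:530];cv2.imwrite('side4c.png',cv2.resize(i,None,fx=3.7,fy=3.7,interpolation=2))"
```

```text
[588.8 -96.3 200.1] [np.float64(2.6318899630405426), np.float64(2.6318899630405452)]
13.2667 [595.3 -99.5 197.9] [ 2.2  2.2 -0. ] [-2.8  0.7  4. ] 0.08138434125521646 [-0.2  0.4  1.7 -0.1  1.  -0.1]
```

View pics/side4c.png

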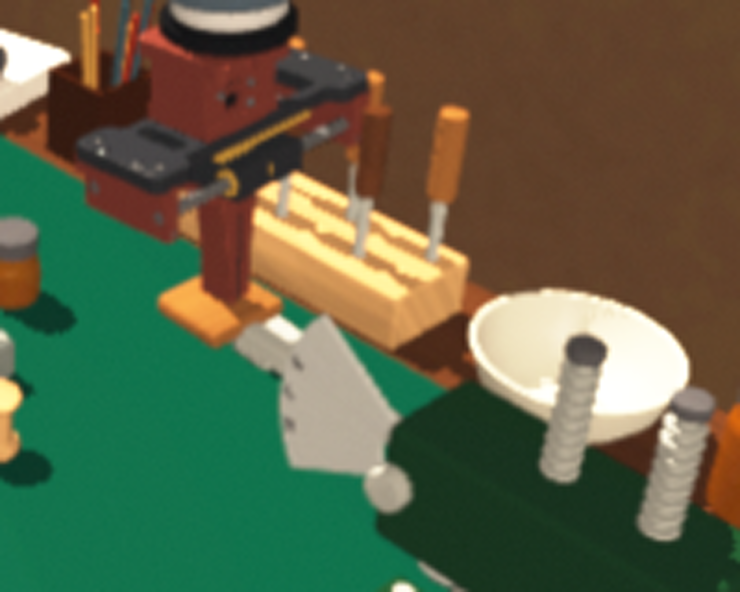

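The finger sits on the paddle (230,300 in the crop), and the lever is almost at the second click. Pressing on.

Emit:
jog_arm(xyz=[[-1,1,-8],[-1,1,-8],[-1,0,-8],[-1,0,-8],[0,0,-5],[0,0,0]], yaw=[0,0,0,0,0,0])

```text
t: 13.77
ee_pos: [595.9, -98.4, 164.7]
orientation: [2.149, 2.184, -0.01]
ft_force: [-2.4, 1.1, 6.0]
width: 0.7
```

Emit:
jog_arm(xyz=[[-1,0,-6],[-1,0,-5],[0,0,-3],[0,0,0],[0,0,0]], yaw=[0,0,0,0,0])

```text
t: 14.18
ee_pos: [596.3, -99.6, 152.9]
orientation: [2.145, 2.179, -0.005]
ft_force: [-3.0, 1.9, 5.9]
width: 0.5
```

```bash
python3 k.py 5 paddle_top;cd pics; python3 -c "
import cv2
i=cv2.imread('side5.png')[150:310,330:530];cv2.imwrite('side5c.png',cv2.resize(i,None,fx=3.7,fy=3.7,interpolation=2))"
```

```text
paddle_top wrist 0.96 [307.8 252.2] [587.1 -43.8 262. ]
paddle_top scene 0.81 [240.8 259.5] [ 661.1 -115.   262. ]
paddle_top side 0.57 [386.5 245. ] [ 475.2 -196.2  262. ]
[591.3 -97.4 155.7] [np.float64(2.483132701959199), np.float64(2.312333405142787), np.float64(1.3478645917369019)]
14.4833 [596.3 -99.6 153. ] [ 2.1  2.2 -0. ] [-3.7  0.6  6.3] 0.5980795352018822 [-0.2  0.5  1.8 -0.1  0.9 -0.1]
```

View pics/side5c.png

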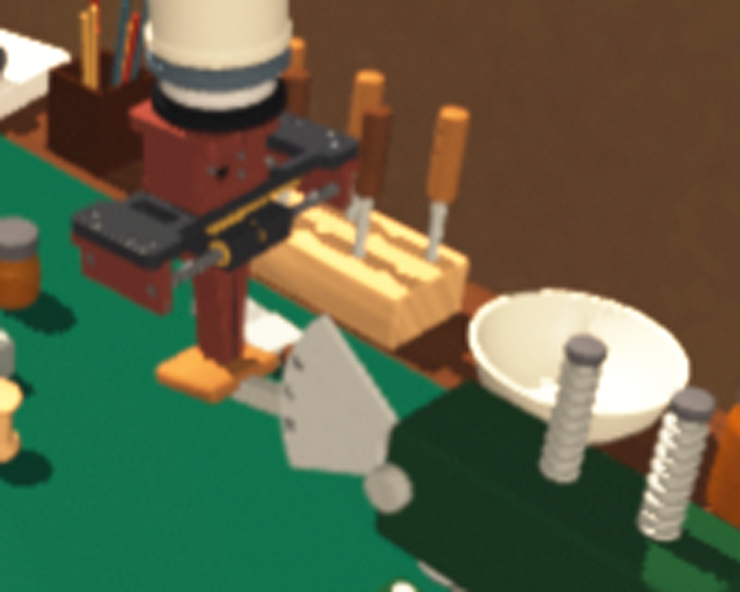

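View pics/wrist5.png

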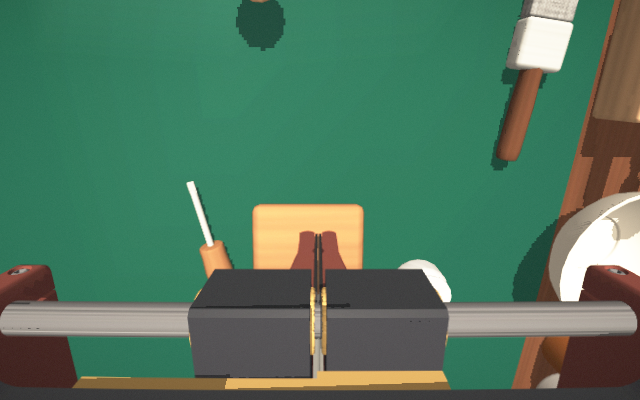

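Paddle at z of about 150–155 by triangulation; contact geometry puts the paddle centre at about 150.5 mm against the 147 mm target. I'll go 4 to 5 mm lower.

Emit:
jog_arm(xyz=[[-1,0,-3],[0,0,-3],[0,0,0],[0,0,0]], yaw=[0,0,0,0])

```text
t: 14.82
ee_pos: [596.3, -100.2, 149.3]
orientation: [2.144, 2.177, -0.003]
ft_force: [-3.4, 2.2, 7.1]
width: 0.5
```

```bash
python3 k.py 6 paddle_top;cd pics; python3 -c "
import cv2
i=cv2.imread('scene6.png')[190:330,130:290];cv2.imwrite('scene6c.png',cv2.resize(i,None,fx=4,fy=4,interpolation=2))
i=cv2.imread('side6.png')[225:295,370:450];cv2.imwrite('side6c.png',cv2.resize(i,None,fx=8,fy=8,interpolation=2))"
```

```text
paddle_top wrist 0.75 [307.3 250.8] [586.5 -42.1 262. ]
paddle_top scene 0.59 [241.6 262.4] [ 667.3 -117.   262. ]
paddle_top side 0.71 [386.6 244.8] [ 475.8 -195.9  262. ]
[593.5 -97.2 152.4] [np.float64(3.875353787656893), np.float64(4.688065448926901), np.float64(3.0667229741081803)]
15.1167 [ 596.3 -100.1  149.4] [ 2.1  2.2 -0. ] [-4.2  2.   8.3] 0.41540295603390537 [-0.2  0.5  1.8 -0.1  0.8 -0.1]
```

View pics/scene6c.png

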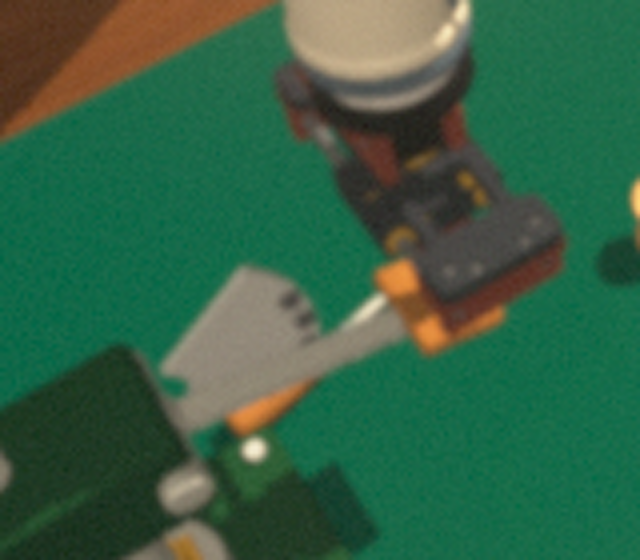

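View pics/side6c.png

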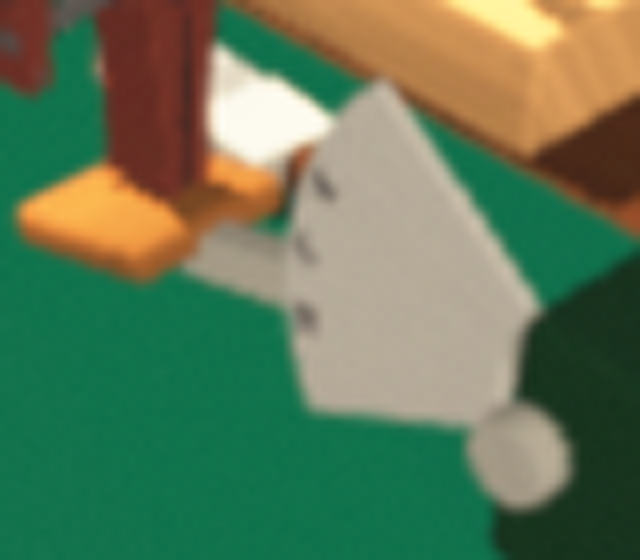

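```bash
cat > ov.py <<'E'
from h import *
Pc={n:ctrl.get_image(n) for n in("scene","side")}
def proj(p,X):
    K=np.array(p["K"]);c=np.array(p["R"])@X+np.array(p["t"]).ravel();s=c[:2]/c[2];s=s*(1+p["k1"]*s@s);return np.array([K[0,0]*s[0]+K[0,2],K[1,1]*s[1]+K[1,2]])
piv=np.array([590.5,-259.5,175])
def corners(th):
    a=.5-th;l=np.array([0,np.cos(a),np.sin(a)]);n=np.array([0,-np.sin(a),np.cos(a)]);x=np.array([1,0,0])
    c=piv+160*l+12*n
    return [c+sx*30*x+sl*25*l for sx,sl in((-1,-1),(1,-1),(1,1),(-1,1))]
for n,(r0,r1,c0,c1) in {"side":(195,275,360,460),"scene":(220,300,180,280)}.items():
    p=Pc[n];out=[]
    for tag,th in (("0",[0]),("6",[.75]),("6",[.65])):
        src=cv2.imread(f"pics/{n}{tag}.png")
        r,R,c,C=r0,r1,c0,c1
        if n=="side" and tag=="0": r,R=180,260
        if n=="scene" and tag=="0": r,R=205,285
        f=5 if 0 else 4
        i=cv2.resize(src[r:R,c:C],None,fx=f,fy=f,interpolation=2)
        i=i[:, :400]
        for t in th:
            q=np.array([(proj(p,X)-[c,r]+.5)*f for X in corners(t)])
            cv2.polylines(i,[q.astype(int)],True,(255,0,0),1)
        out.append(i)
    cv2.imwrite(f"pics/ov_{n}.png",cv2.resize(np.hstack(out[:2]),(800,320)) )
    cv2.imwrite(f"pics/ov2_{n}.png",np.hstack(out[1:]))
E
python3 ov.py
```

```text
(no output)
```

View pics/ov_side.png

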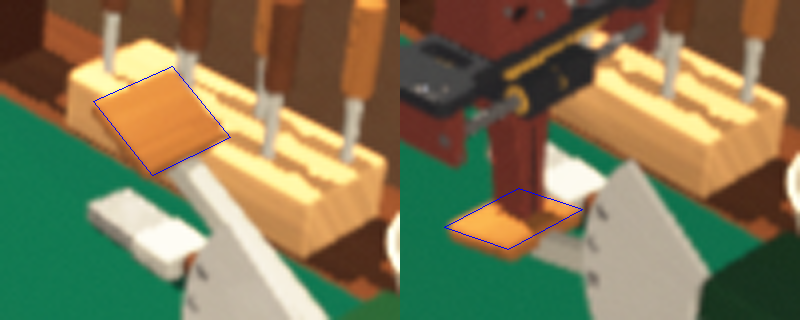

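View pics/ov_scene.png

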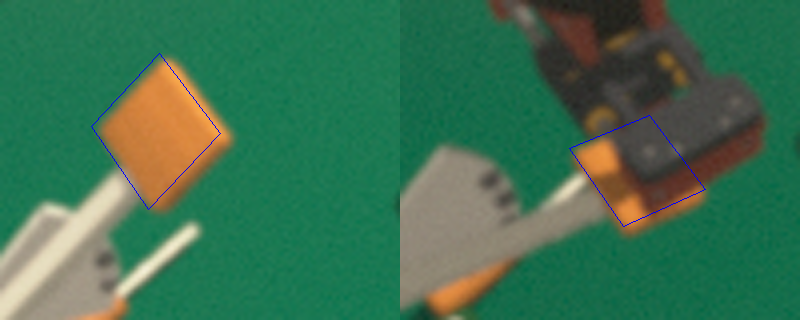

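View pics/ov2_side.png

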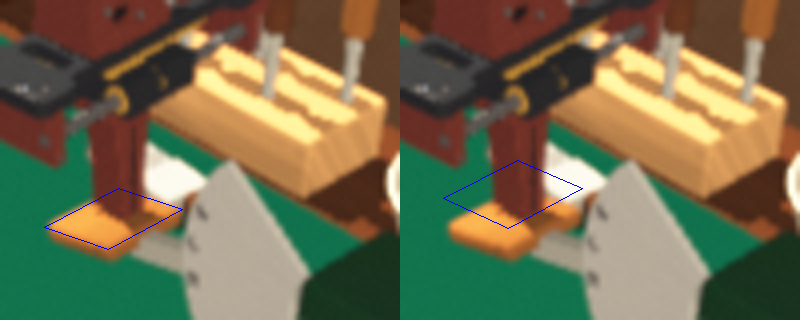

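The 0.75 rad overlay matches the paddle outline, with the same 1–2 px bias as at rest, while 0.65 rad clearly doesn't. A last still check, then I'll hand in.

Emit:
jog_arm(xyz=[[0,0,-1],[0,0,0]], yaw=[0,0])

```text
t: 15.38
ee_pos: [596.3, -100.1, 149.4]
orientation: [2.143, 2.176, -0.003]
ft_force: [-4.0, 1.3, 7.1]
width: 0.1
```

```bash
python3 - <<'E'
from h import *
for _ in range(4): ctrl.get_image("side"); o=ctrl.get_obs(); print(o["t"],o["ee_pos"],o["ft_force"])
if 146<o["ee_pos"][2]<152: print(ctrl.close_job())
E
```

```text
15.4333 [ 596.33792175 -100.08093526  149.59490411] [-3.70075607  1.14112176  7.82457373]
15.4833 [ 596.32624309 -100.09538229  149.58674281] [-3.43020853  0.75865139  7.70491713]
15.5333 [ 596.33698062 -100.08864671  149.56529086] [-3.71383602  1.18910248  6.97789548]
15.5833 [ 596.3600296  -100.09901002  149.57814389] [-4.3219923   1.03583184  7.10416392]
the job is handed in; nothing more can be done
None
```

I pushed the round, square and bar keys fully down, one at a time in that order. Then I pressed the lever to the third click and handed the job in at 15.6 s, with the shut fingers still holding the paddle there.

- **Keys:** Each key bottomed out at about z 45–46 mm. The fingers briefly pressed harder than needed: about 85 N on round, 40 N on square and 47 N on bar. The 85 N is under the 120 N wrist limit, and only the fingertips were in contact. I never pressed the triangular key.
- **Lever:** The last readings were steady, with the tool at z 149.6 mm pushing down with about 7 N. That puts the paddle centre at roughly 147 mm. The outline drawn for 0.75 rad matched the paddle in the side view, with the same small offset as at rest, and the one for 0.65 rad clearly did not.
- **Disagreement:** The trained network's own estimate put the paddle about 5 mm higher, at 152 mm, with 3–5 mm of scatter between cameras. It had read about 3 mm high earlier, so I went by the contact height and the outline.
- **Tool tilt:** The tool drifted to about 0.09 rad off vertical during the jogging.
- **Other things on the bench:** I saw nothing moved in the pictures, though I did not measure their positions again at the end.

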